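# Seat the keyed tube head on the lab mixer

### The job

Fit the loose tube head onto the mixer: carry it upright by its blue handle and set it on the black collar with its two orange ears resting on the collar's top, about an eighth of a turn out of line with the two gaps. Then, keeping it on the collar and pressing lightly, turn it either way until the ears drop into the gaps and the head is fully home, and let go. Do not press hard, and leave the amber bottle and the covered dish where they stand.

Things in the scene. Friction and masses are not known exactly. Their poses are not given: they have to be found in the camera images.
- head: Loose tube head, about 0.35 kg, at first on the bench: grey round disc 90 mm across, 27 mm thick, the lowest 3 mm stepped in to 84 mm across; four tube caps 9 mm high on top. Two orange ears along its +x and -x, a blue bar handle on top in line with them. Origin: centre of the underside; z up. A half turn about z makes no difference.
- head_grip (a point): On the head's handle, on its centre line, 55 mm above the head's underside (a good height to grip). The blue bar is 60 mm long (head's x), 24 mm wide (y: grip across this) and stands from 27 to 77 mm above the head's underside.
- head_ear (a point): Centre of the outer end of the head's +x ear, 64 mm out from the head's axis; the other ear is its mirror image on -x. Each ear is 18 mm wide (y) and 10 mm thick, from 7 to 17 mm above the head's underside.
- drive: Sprung drive on the mixer: aluminium floor inside a black collar (ring), inner radius 48, outer about 70, 17 mm high above the floor. Two gaps 26 mm wide go right through the collar, down to the floor, along its +x and -x. Origin: centre of the floor, 88 mm above the bench when not pressed; z up. It does not turn; a half turn makes no difference.
- drive_gap (a point): Middle of the drive's +x gap at the collar's top, 59 mm from the axis, 17 mm above the floor; orange marks on both sides. With the ears on the collar top the head's underside is 10 mm above the floor; home, it lies on the floor, ears flush with the collar top. The drive gives way down on a spring: from about 5 N (head's weight included), 12 mm at most at about 15 N.
- mixer: The mixer, fixed to the bench: a white box 150 (x) by 160 (y) mm, 66 mm high, a grey round neck 146 mm across up to 70 mm and the black drive collar above it up to 105 mm. Its black panel is on its -x side. Origin: centre of its underside. The drive's x axis is parallel to its x axis.
- reagent: Bystander: small amber bottle with a blue cap, 40 mm across, 95 mm high; origin: centre of the underside.
- dish: Bystander: covered glass culture dish, 62 mm across, 16 mm high; origin: centre of the underside.
There are look-alikes about, which are no part of the job. What is shaped like the head but red or yellow is not meant. Leave any yellow look-alike of the mixer alone.

How it is judged:
By the outcome, as a careful person would: the job done as asked, in the order asked, and still so for the second after the job is handed in, with the robot touching nothing.
It also fails if it takes over 48 s, if anything falls off the work surface, if the arm or the gripper's body presses on something with over 40 N, if the wrist force passes 120 N, or if a joint passes its speed limit or range.

### The arm

A 6-joint arm with a two-finger parallel gripper is mounted at the origin on the work surface. World frame = base frame: x ahead of the robot, y to its left, z up, the work surface at z = 0. Lengths are in mm, angles in rad, forces in N, time in s.
With the tool pointing down it reaches from about 350 to 875 mm from the base axis. Payload 15.5 kg.
Tool frame: the origin (TCP) lies midway between the tips of the shut fingers; the grasp point (between the pads) lies 19 mm behind it; x points along the fingers, z is the direction in which the jaws open and shut, and the axes are right-handed (so a half turn about x gives the same grasp; the last joint's range is limited). The gripper opens to 85 mm and grips with 20 to 120 N. Pads are 22 mm wide; open, the fingers measure 114 mm over their backs; the gripper's body (76 mm by 85 mm) begins 54 mm behind the grasp point. The pads swing forward as they close: fully open they stand 13 mm farther back than shut.
Start: joints at [-1.22, 0.494, 1.345, -0, 1.302, -0.096], TCP at [269.489, -563.917, 193.977] pointing down, gripper open.
Joint ranges: [-2.91, 2.91], [-0.82, 2.16], [0.22, 2.67], [-1.22, 4.37], [0.12, 2.79], [-3.08, 3.08]. Speed limits (rad/s): [1.89, 1.89, 2.57, 3.01, 3.01, 3.01].

### API

Orientations are given as a rotation vector (axis times angle).
In Python, from cell import bot gives the robot as it stands. Calls block until the motion is done:
- bot.goto(position, orientation): joint-space move of the TCP to a pose.
- bot.movel(position, attitude=None, speed=150, max_force=None): straight line of the TCP; attitude=None keeps the orientation; speed is the mean speed in mm/s. With max_force (N) it stops when the force on the tool has changed by that much, and returns True; else False.
- bot.set_joints(angles): joint-space move.
- bot.open_gripper() and bot.grasp(grasp_force=None): open the fingers fully, or close them until they stop; grasp_force is the grip in N (None keeps the last).
- bot.hold(seconds).
- bot.ik(position, orientation): joint angles nearest the present ones, or None.
- bot.sense(): the state.
- bot.get_image(name): name is "side" or "top" or "wrist"; returns the picture (420x560x3 uint8, blue, green, red); there is no depth.
- bot.camera_params(name): a dict with "mtx" (3x3 intrinsics, pixels), "cam_to_world" (4x4, takes a point from camera to world coordinates). Camera axes: x right, y down, z forward; pixel columns grow to the right and rows downward; lengths in mm; the calibration is good to about 2 mm. A picture is of the moment at which its call begins: read the wrist's pose just before it. camera_params takes no time and is no camera call; for the wrist camera it gives the pose at the moment of the call.
A pose or a line that the arm cannot do raises bot.Unreachable and nothing moves.
- bot.job_done(): hands the job in, once; it reports no verdict.
Trained networks look in the newest picture that a camera, given by its name, has taken for a name from the list of things; names that differ only in an ending like _2 or _b are one class to them, and where a whole thing is asked for, a point or a joint stands for the part that bears it (a point fixed in the world has none). Each returns a list of dicts, best first, with "score" (0 to 1); they miss things now and then, are a little off and sometimes report something else, mostly with a low value. They report only what shows in the picture. A call takes as long as a camera call. They do not tell look-alikes from the thing itself.
- bot.look_for(camera, query): "point" ([x, y, z] in mm, in the coordinates of the camera as it stood for that picture, good to about 4 mm: the middle of the surface that is visible of it).
The state is a dict: "clock": time; "joint_pos": joint angles; "joint_velocities": joint speeds; "tau": joint torques, N m; "ee_pos": TCP position; "orientation": TCP orientation; "ft_force": force on the tool from outside, world axes, zero at the start; "torque": the same for the moment, N m; "gripper_width": finger opening in mm.
Only numpy, scipy, OpenCV 4.12 (cv2) and the standard library are available. Lean on these libraries where they do the work, as an engineer would, in place of code of your own. Each camera call takes 0.05 s, during which the arm holds its last target.

## Working session

There is one attempt and no reset: what is moved stays moved. The work goes in short steps, each a Python script; the robot and the scene stay as the last script left them, time stands still between calls to the robot, and variables do not carry over. Pictures are saved under pics/ and viewed, and the job is handed in when it is done.

```bash
ls; mkdir -p pics; python3 - <<'E'
from cell import bot
import cv2
for n in("top","side","wrist"):
    cv2.imwrite(f"pics/{n}0.png",bot.get_image(n))
    p=bot.camera_params(n);print(n,p["mtx"].tolist() if hasattr(p["mtx"],'tolist') else p["mtx"]);print(p["cam_to_world"])
s=bot.sense();print(s)
E
```

```text
pics
top [[393.38437114186195, 0.0, 282.18970556063323], [0.0, 393.38437114186195, 210.72957050419134], [0.0, 0.0, 1.0]]
[[ 1.24510790e-02 -9.88640113e-01  1.49785505e-01  3.10070239e+02]
 [-9.99758930e-01 -1.50178051e-02 -1.60170847e-02  1.91507440e+02]
 [ 1.80845820e-02 -1.49549966e-01 -9.88588770e-01  1.43586127e+03]
 [ 0.00000000e+00  0.00000000e+00  0.00000000e+00  1.00000000e+00]]
side [[493.6765644206695, 0.0, 282.43297510398185], [0.0, 493.6765644206695, 207.49967667852394], [0.0, 0.0, 1.0]]
[[-7.43968917e-01 -4.29230235e-01  5.12124649e-01 -2.12040766e+02]
 [-6.67970913e-01  4.57037137e-01 -5.87309045e-01  9.99200542e+02]
 [ 1.80308161e-02 -7.79024044e-01 -6.26734736e-01  9.62776585e+02]
 [ 0.00000000e+00  0.00000000e+00  0.00000000e+00  1.00000000e+00]]
wrist [[365.7721956690016, 0.0, 273.2399562853128], [0.0, 365.7721956690016, 214.2529022869771], [0.0, 0.0, 1.0]]
[[ 4.30590140e-01 -8.68188937e-01 -2.46657861e-01  3.32268903e+02]
 [-9.02547168e-01 -4.14458619e-01 -1.16758993e-01 -5.33799941e+02]
 [-8.60610465e-04  2.72895625e-01 -9.62043262e-01  3.73461561e+02]
 [ 0.00000000e+00  0.00000000e+00  0.00000000e+00  1.00000000e+00]]
{'clock': 0.15, 'joint_pos': array([-1.22047574e+00,  4.94037992e-01,  1.34596407e+00,  5.95670709e-05,
        1.30246815e+00, -9.54950291e-02]), 'joint_velocities': array([ 0.00016384, -0.00114746, -0.00274628, -0.00032799,  0.00030363,
        0.00112368]), 'tau': array([ 4.15064773e-03, -8.82540679e+01, -3.84063184e+01,  7.55096892e-06,
        7.09138869e-03,  6.71262853e-06]), 'ee_pos': array([ 269.42324309, -563.63172033,  193.54714654]), 'orientation': array([ 0.87543195,  1.38839855, -0.87447696]), 'ft_force': array([ 0.18740704,  0.36911672, -0.63330994]), 'torque': array([-0.03322671,  0.04241067, -0.03691514]), 'gripper_width': 85.71793875914769}
```

View pics/top0.png

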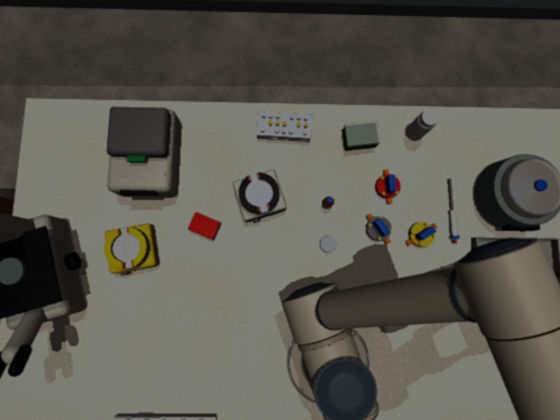

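View pics/side0.png

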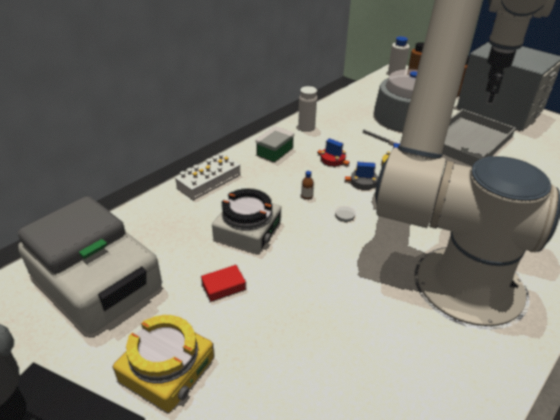

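View pics/wrist0.png

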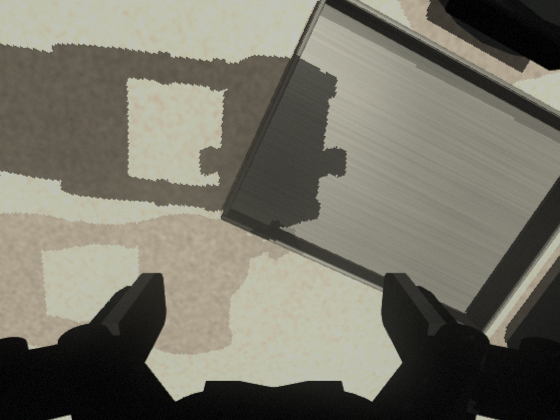

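Candidates in the top view:
- Head: grey at (379,228). The red one at (388,185) and the yellow one at (422,235) are look-alikes.
- Mixer: white with a black collar at (260,195). The yellow one at (130,248) is a look-alike.

I choose the grey head and the black-collared mixer, and will check both in a close crop.

```bash
cat > h.py <<'E'
import numpy as np, cv2
from cell import bot
from scipy.spatial.transform import Rotation as R
def ray(cam,u,v,z,P=None):
    P=P or bot.camera_params(cam); K=np.array(P["mtx"]);T=np.array(P["cam_to_world"])
    d=T[:3,:3]@np.linalg.solve(K,[u,v,1]);o=T[:3,3]
    return o+d*(z-o[2])/d[2]
def proj(p,P):
    K=np.array(P["mtx"]);T=np.array(P["cam_to_world"])
    c=T[:3,:3].T@(np.array(p)-T[:3,3]);q=K@c;return q[:2]/q[2]
def down(a): # tool x down, jaw (tool z) along world angle a
    z=np.array([np.cos(a),np.sin(a),0]);x=np.array([0,0,-1.]);y=np.cross(z,x)
    return R.from_matrix(np.c_[x,y,z]).as_rotvec()
def look(cam,q):
    P=bot.camera_params(cam);T=np.array(P["cam_to_world"])
    return [(round(d["score"],2),(T[:3,:3]@np.array(d["point"])+T[:3,3]).round(0).tolist()) for d in bot.look_for(cam,q)]
E
python3 - <<'E'
from h import *
im=cv2.imread("pics/top0.png")
a=cv2.resize(im[160:260,310:450],None,fx=5,fy=5,interpolation=cv2.INTER_CUBIC)[:, :700]
b=cv2.resize(im[155:235,215:305],None,fx=6,fy=6,interpolation=cv2.INTER_CUBIC)
cv2.imwrite("pics/ca.png",a);cv2.imwrite("pics/cb.png",b)
print(ray("top",379,228,20),ray("top",260,195,100), ray("top",328,202,90),ray("top",328,243,16))
print(ray("top",388,185,20),ray("top",422,235,20))
M=R.from_rotvec(bot.sense()["orientation"]).as_matrix();print(M)
E
```

```text
[ 466.48495653 -183.94804144   20.        ] [566.22614034 247.158072   100.        ] [547.12994322  10.66443484  90.        ] [409.77607726   1.47335323  16.        ]
[ 626.69102531 -221.27414032   20.        ] [ 443.19628567 -340.14202296   20.        ]
[[-2.47230518e-04  9.02266113e-01  4.31179546e-01]
 [ 8.43970846e-04  4.31179594e-01 -9.02265729e-01]
 [-9.99999613e-01  1.40835343e-04 -8.68087049e-04]]
```

View pics/ca.png

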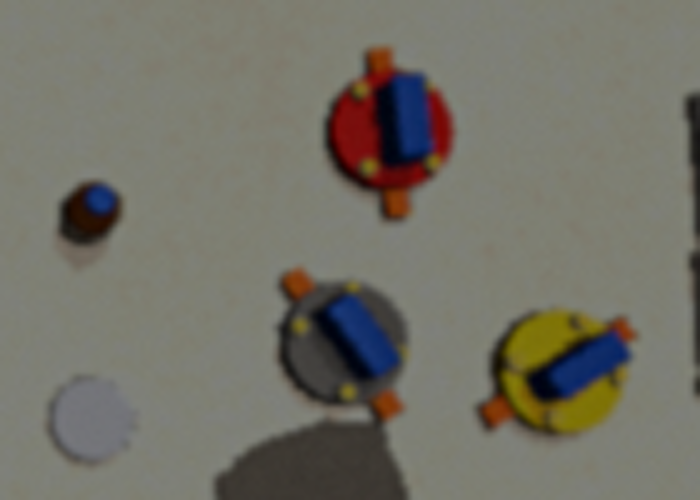

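View pics/cb.png

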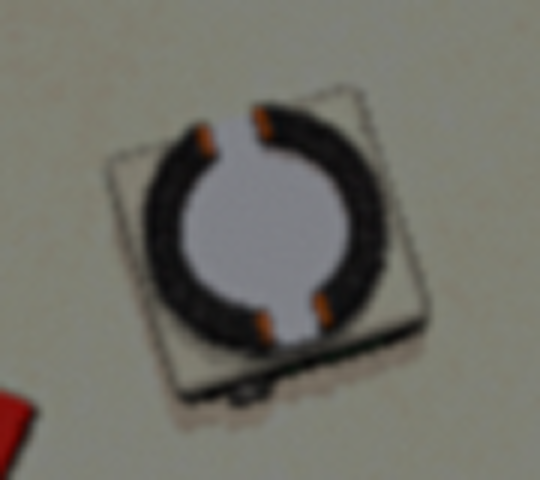

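The crop confirms the choice: a grey disc with a blue bar and orange ears at (297,284) and (387,405) in the crop. The mixer has a black collar with orange-marked gaps. I'll get coarse poses next and then hover over the head.

```bash
python3 - <<'E'
from h import *
P=bot.camera_params("top")
e1=ray("top",310+297/5,160+284/5,17);e2=ray("top",310+387/5,160+405/5,17)
c=(e1+e2)/2;ah=np.arctan2(*(e1-e2)[1::-1]);print("head",c,np.degrees(ah),np.linalg.norm(e1-e2))
g1=ray("top",253.9,176.7,105);g2=ray("top",263.7,207.9,105)
d=(g1+g2)/2;ad=np.arctan2(*(g1-g2)[1::-1]);print("drive",d,np.degrees(ad),np.linalg.norm(g1-g2))
# jaw options
for k in(-1,1):
    a=ah+k*np.pi/2
    print("head jaw",np.degrees(a),bot.ik([c[0],c[1],160],down(a)))
for t in(-45,0,45):
  for k in(-1,1):
    a=ad+np.radians(t)+k*np.pi/2
    print("drive jaw",t,k,np.degrees(a),bot.ik([d[0],d[1],180],down(a)))
E
```

```text
head [ 463.67746457 -182.33491269   17.        ] 36.01943495025591 108.2474217951809
drive [574.97416438 251.37917836 105.        ] 18.319271927881452 114.66259179992706
head jaw -53.98056504974409 [-4.94570496e-01  3.57859497e-01  1.69610858e+00 -4.44089210e-16
  1.08762457e+00  4.47568096e-01]
head jaw 126.0194349502559 [-0.4945705   0.3578595   1.69610858  0.          1.08762457 -2.69402456]
drive jaw -45 -1 -116.68072807211854 [0.31703953 0.51002794 1.35660339 0.         1.27496132 2.35350241]
drive jaw -45 1 63.31927192788146 [ 3.17039533e-01  5.10027943e-01  1.35660339e+00 -4.44089210e-16
  1.27496132e+00 -7.88090243e-01]
drive jaw 0 -1 -71.68072807211854 [ 3.17039533e-01  5.10027943e-01  1.35660339e+00 -4.44089210e-16
  1.27496132e+00  1.56810425e+00]
drive jaw 0 1 108.31927192788146 [ 3.17039533e-01  5.10027943e-01  1.35660339e+00 -4.44089210e-16
  1.27496132e+00 -1.57348841e+00]
drive jaw 45 -1 -26.68072807211854 [ 3.17039533e-01  5.10027943e-01  1.35660339e+00 -4.44089210e-16
  1.27496132e+00  7.82706084e-01]
drive jaw 45 1 153.31927192788146 [ 3.17039533e-01  5.10027943e-01  1.35660339e+00 -4.44089210e-16
  1.27496132e+00 -2.35888657e+00]
```

```bash
python3 - <<'E'
from h import *
# hover drive with final jaw 153->use -26.7, then head
bot.goto([575,251,240],down(np.radians(-26.7)))
print(bot.sense()["clock"])
P=bot.camera_params("wrist");cv2.imwrite("pics/wd.png",bot.get_image("wrist"));np.save("wd.npy",P,allow_pickle=True)
print(look("wrist","drive"),look("wrist","drive_gap"))
bot.goto([463.7,-182.3,170],down(np.radians(-54)))
print(bot.sense()["clock"])
P=bot.camera_params("wrist");cv2.imwrite("pics/wh.png",bot.get_image("wrist"));np.save("wh.npy",P,allow_pickle=True)
print(look("wrist","head_grip"),look("wrist","head_ear"),bot.sense()["clock"])
E
```

```text
3.2083
[(0.87, [576.0, 249.0, 90.0])] [(0.67, [583.0, 254.0, 91.0])]
5.0167
[(0.95, [475.0, -175.0, 26.0]), (0.73, [460.0, -317.0, 29.0]), (0.62, [619.0, -212.0, 29.0])] [(0.89, [453.0, -313.0, 23.0]), (0.7, [473.0, -178.0, 28.0]), (0.69, [625.0, -214.0, 24.0])] 5.1667
```

View pics/wd.png

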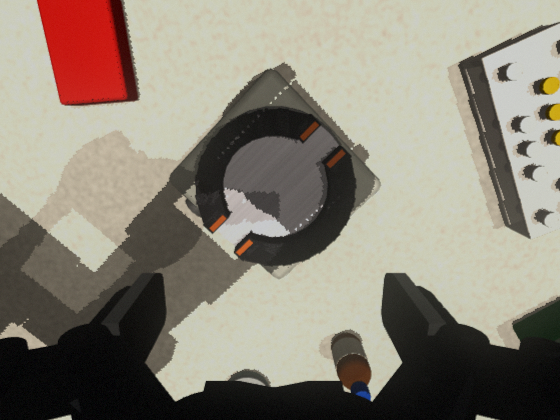

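View pics/wh.png

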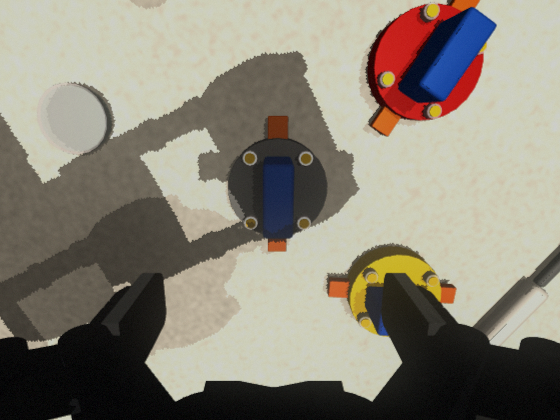

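```bash
python3 - <<'E'
from h import *
im=cv2.imread("pics/wd.png");P=np.load("wd.npy",allow_pickle=True).item()
hsv=cv2.cvtColor(im,cv2.COLOR_BGR2HSV)
def blobs(im,roi,lo,hi,amin=20):
    m=cv2.inRange(cv2.cvtColor(im,cv2.COLOR_BGR2HSV),lo,hi);k=np.zeros_like(m);k[roi[1]:roi[3],roi[0]:roi[2]]=1;m*=k
    n,l,s,c=cv2.connectedComponentsWithStats(m)
    return [(c[i],s[i]) for i in range(1,n) if s[i][4]>=amin]
b=blobs(im,(180,90,370,280),(3,120,80),(18,255,255))
for c,s in b:print(c,s,ray("wrist",*c,105,P))
im=cv2.imread("pics/wh.png");P=np.load("wh.npy",allow_pickle=True).item()
for nm,lo,hi,z in(("ear",(3,120,60),(16,255,255),17),("cap",(17,90,60),(32,255,255),36),("bar",(100,80,30),(130,255,255),77)):
  for c,s in blobs(im,(222,105,335,258),lo,hi):print(nm,c,s,ray("wrist",*c,z,P))
cv2.imwrite("pics/whc.png",cv2.resize(im[100:260,200:350],None,fx=3.7,fy=3.7,interpolation=cv2.INTER_NEAREST))
im=cv2.imread("pics/wd.png");cv2.imwrite("pics/wdc.png",cv2.resize(im[95:275,180:370],None,fx=3.2,fy=3.2,interpolation=cv2.INTER_NEAREST))
E
```

```text
[309.01666667 130.525     ] [301 122  18  18 120] [626.35977574 284.20959623 105.        ]
[335.59292035 158.38938053] [327 150  18  18 113] [636.74947937 252.82962049 105.        ]
[217.44537815 222.78991597] [209 215  18  17 119] [518.09665894 247.99961264 105.        ]
[243.92741935 247.04032258] [235 239  18  17 124] [528.42998297 216.67471565 105.        ]
ear [277.51769912 126.80530973] [268 116  20  23 452] [ 511.65945354 -152.20610194   17.        ]
ear [276.37089202 244.61971831] [268 239  18  13 213] [ 421.30300442 -216.97282546   17.        ]
cap [249.31325301 157.95180723] [245 153  10  11  83] [ 477.05762281 -147.36726758   36.        ]
cap [305.59756098 158.31707317] [301 154  10  10  82] [ 505.1177674 -186.4902092   36.       ]
cap [250.08695652 222.89855072] [246 219   9   9  69] [ 429.85035821 -181.27193255   36.        ]
cap [303.69863014 223.20547945] [299 219  10  10  73] [ 457.94670725 -220.41328361   36.        ]
bar [277.5905652  193.85358255] [ 263  157   31   78 2247] [ 473.0556584  -179.66378267   77.        ]
```

View pics/whc.png

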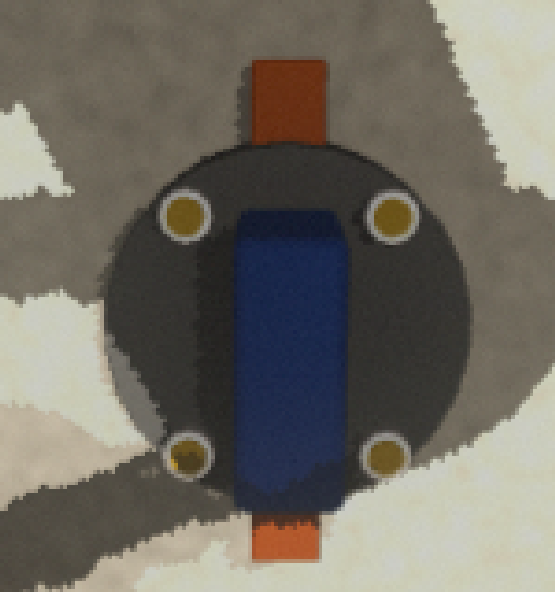

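View pics/wdc.png

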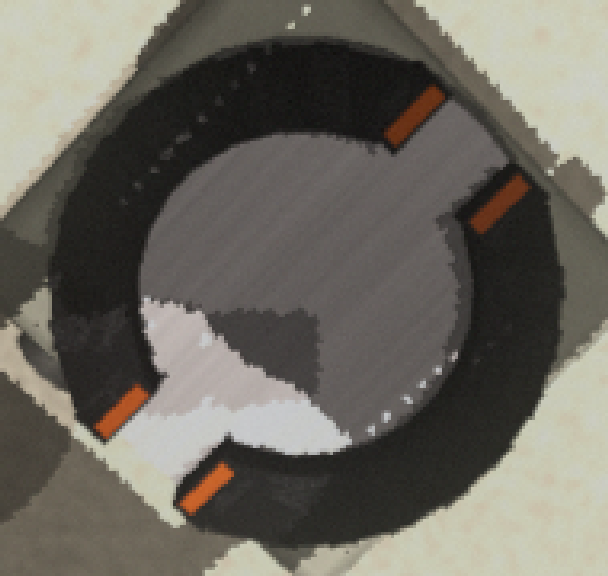

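Measured poses: head centre (467.5,-183.9) at 35.7°, drive centre (577.4,250.4) at 18.5°. I'll grasp, lift, carry over and look again.

```bash
python3 - <<'E'
from h import *
a=np.radians(35.7-90)
bot.goto([467.5,-183.9,110],down(a))
bot.movel([467.5,-183.9,37],down(a),speed=100)
bot.grasp(60)
s=bot.sense();print(s["clock"],s["ee_pos"],s["gripper_width"],s["ft_force"])
bot.movel([467.5,-183.9,200],speed=200)
s=bot.sense();print(s["clock"],s["ee_pos"],s["gripper_width"],s["ft_force"])
bot.goto([577.4,250.4,200],down(np.radians(18.47+45-90)))
bot.hold(0.3)
s=bot.sense();print(s["clock"],s["ee_pos"],s["gripper_width"],s["ft_force"],s["joint_pos"])
P=bot.camera_params("wrist");cv2.imwrite("pics/wc.png",bot.get_image("wrist"));np.save("wc.npy",P,allow_pickle=True)
cv2.imwrite("pics/sc.png",bot.get_image("side"))
E
```

```text
7.025 [ 467.50926227 -183.84656265   37.40281391] 20.731549055213733 [-2.34442125  2.39507938 10.66189356]
7.9917 [ 466.82036479 -183.54887983  198.90190899] 20.452208691193817 [ 0.57594245 -0.35423758 -3.99674718]
9.9333 [577.58717421 249.841406   200.08563747] 20.41438362180792 [-0.05861273  0.10951283 -5.18426733] [ 3.13441702e-01  4.94281245e-01  1.32635914e+00 -5.92774754e-05
  1.32082962e+00  7.77333936e-01]
```

View pics/wc.png

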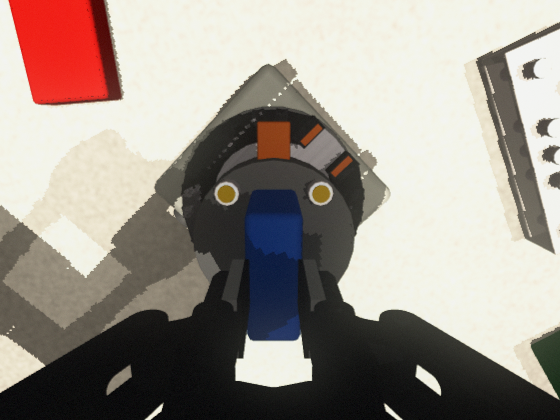

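View pics/sc.png

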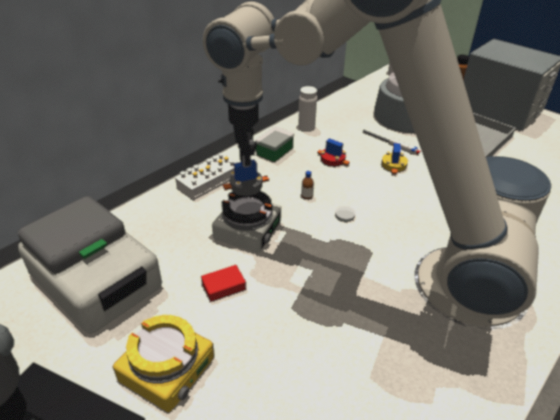

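The wrist view shows the head gripped upright, with the far caps at (227,193) and (320,193) and the drive's gap marks at (312,134) and (342,165). I'll check the head's offset in the hand.

```bash
python3 - <<'E'
from h import *
im=cv2.imread("pics/wc.png");P=np.load("wc.npy",allow_pickle=True).item()
def blobs(lo,hi,roi,amin=25):
    m=cv2.inRange(cv2.cvtColor(im,cv2.COLOR_BGR2HSV),lo,hi);k=np.zeros_like(m);k[roi[1]:roi[3],roi[0]:roi[2]]=1
    n,l,s,c=cv2.connectedComponentsWithStats(m*k);return [(c[i],s[i]) for i in range(1,n) if s[i][4]>=amin]
ee=np.array([577.587,249.841,200.086]);u=ee[2]-37.4
caps=[]
for c,s in blobs((17,90,60),(32,255,255),(205,170,345,215)):
    p=ray("wrist",*c,u+36,P);caps.append(p);print("cap",c,s[4],p)
for c,s in blobs((3,120,60),(16,255,255),(240,110,370,190)):
    print("or",c,s,ray("wrist",*c,105,P),ray("wrist",*c,u+17,P))
caps.sort(key=lambda p:p[0]);
m=(caps[0]+caps[1])/2;v=caps[0]-caps[1];print(np.degrees(np.arctan2(v[1],v[0])),np.linalg.norm(v))
h=np.radians(63.47);
for hh in (h,np.arctan2(v[1],v[0])-np.pi/2):
    print("centre",m[:2]-29.05*np.array([np.cos(hh),np.sin(hh)]))
E
```

```text
cap [225.73443983 193.71784232] 241 [569.17022474 286.36538213 198.686     ]
cap [320.70850202 193.62753036] 247 [612.25418257 264.82255488 198.686     ]
or [273.25413061 139.42328875] [ 257  121   34   39 1271] [599.7283252  293.46068433 105.        ] [602.20669449 298.47767832 179.686     ]
or [310.74111675 134.28426396] [300 124  23  22 197] [626.05568796 284.42230824 105.        ] [621.38395528 291.89398451 179.686     ]
or [341.22222222 165.94444444] [331 156  22  21 180] [636.71113661 252.96986493 105.        ] [629.14554992 268.98353527 179.686     ]
153.43404629917066 48.169708614803696
centre [577.73654653 249.60291578]
centre [577.72023943 249.61106325]
```

Head centre is within 0.5 mm of the TCP. Now lower it gently onto the collar.

```bash
python3 - <<'E'
from h import *
o=down(np.radians(18.47+45-90))
bot.movel([577.3,250.6,148],o,speed=80)
bot.hold(0.2);s=bot.sense();print(s["clock"],s["ee_pos"],s["ft_force"])
r=bot.movel([577.3,250.6,130],o,speed=12,max_force=5)
s=bot.sense();print(r,s["clock"],s["ee_pos"],s["ft_force"],s["torque"])
bot.hold(0.3);s=bot.sense();print(r,s["clock"],s["ee_pos"],s["ft_force"])
cv2.imwrite("pics/wp.png",bot.get_image("wrist"));cv2.imwrite("pics/sp.png",cv2.resize(bot.get_image("side")[110:260,180:340],None,fx=3.5,fy=3.5))
E
```

```text
11.0333 [577.59084465 250.71232442 148.55253684] [-0.13237568 -0.41507384 -4.59812082]
True 12.0833 [577.21545165 250.57264466 134.20212916] [1.32353278 0.83268573 1.66004319] [ 0.16370031 -0.22739134 -0.01812053]
True 12.3833 [576.99538585 250.58118787 133.969826  ] [2.86714634 1.95028066 1.39168405]
```

View pics/wp.png

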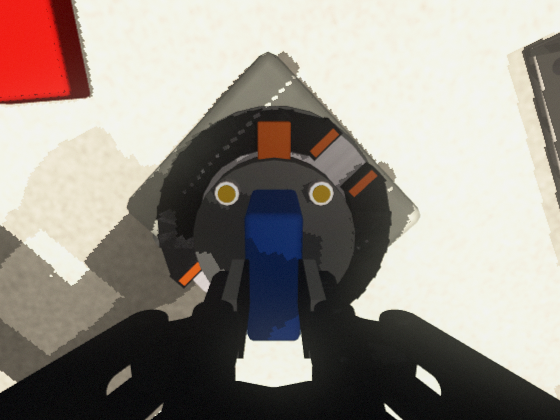

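View pics/sp.png

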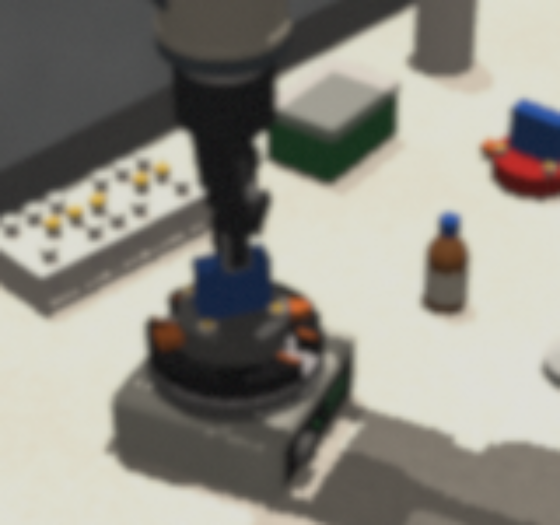

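The ears rest on the collar: TCP z is 134 against 135.4 expected, and the load is about 6 N. Now I'll turn in steps under this light pressure.

```bash
python3 - <<'E'
from h import *
for d in (40,32,24,16,10):
    r=bot.movel([577.4,250.5,133.6],down(np.radians(18.47+d-90)),speed=40,max_force=10)
    s=bot.sense();print(d,r,round(s["clock"],2),s["ee_pos"].round(2),s["ft_force"].round(2),s["torque"].round(2),s["joint_pos"][5].round(3))
    if r or abs(s["ft_force"][2])>12: break
E
```

```text
40 False 12.73 [577.24 250.42 133.55] [0.84 0.36 1.87] [ 0.09 -0.11 -0.14] 0.863
32 False 13.03 [577.14 250.33 133.52] [-0.09 -0.84  2.32] [-0.06  0.01 -0.12] 1.0
24 False 13.32 [577.24 250.42 133.54] [-0.22 -0.98  2.14] [-0.08  0.02 -0.13] 1.138
16 False 13.61 [577.35 250.47 133.58] [-1.39  0.28  1.99] [-0.05  0.09 -0.14] 1.277
10 False 13.87 [577.36 250.51 133.58] [0.37 0.26 2.02] [-0.05  0.03 -0.04] 1.382
```

```bash
python3 - <<'E'
from h import *
def pr(t,r):
    s=bot.sense();print(t,r,round(s["clock"],2),s["ee_pos"].round(2),s["ft_force"].round(2),s["torque"].round(2),s["joint_pos"][5].round(3));return s
for d in (5,2,0):
    r=bot.movel([577.4,250.5,133.4],down(np.radians(18.47+d-90)),speed=40,max_force=8);pr(d,r)
o=down(np.radians(18.47-90))
bot.hold(0.2);pr("hold",0)
for z in (131,128.5,126.5,124):
    r=bot.movel([577.4,250.5,z],o,speed=12,max_force=7);s=pr(z,r)
    if r or s["ft_force"][2]>5:break
bot.hold(0.2);pr("end",0)
cv2.imwrite("pics/wq.png",bot.get_image("wrist"));cv2.imwrite("pics/sq.png",cv2.resize(bot.get_image("side")[110:260,180:340],None,fx=3.5,fy=3.5))
E
```

```text
5 False 14.12 [577.42 250.51 133.4 ] [ 0.66 -0.    1.76] [-0.03 -0.01  0.01] 1.47
2 False 14.37 [576.93 250.37 132.9 ] [-0.68  0.5  -4.77] [-0.02 -0.   -0.02] 1.524
0 False 14.62 [577.2  250.44 133.13] [-0.25 -0.03 -3.19] [-0.01  0.01 -0.01] 1.56
hold 0 14.82 [577.33 250.47 133.31] [-0.52  0.05 -3.65] [-0.02  0.03  0.05] 1.562
131 False 15.17 [577.31 250.47 130.86] [-0.42  0.72 -4.39] [-0.02  0.02  0.03] 1.563
128.5 False 15.53 [577.33 250.47 128.38] [-0.07  0.31 -4.29] [-0.   -0.05  0.02] 1.563
126.5 False 15.84 [577.35 250.49 126.4 ] [ 0.16 -0.05 -4.74] [-0.05 -0.06 -0.03] 1.563
124 False 16.2 [577.64 250.53 124.28] [0.58 0.02 1.23] [-0.21 -0.01 -0.02] 1.563
end 0 16.4 [577.63 250.51 124.22] [ 0.3  -0.88  2.4 ] [-0.17 -0.13  0.04] 1.563
```

View pics/wq.png

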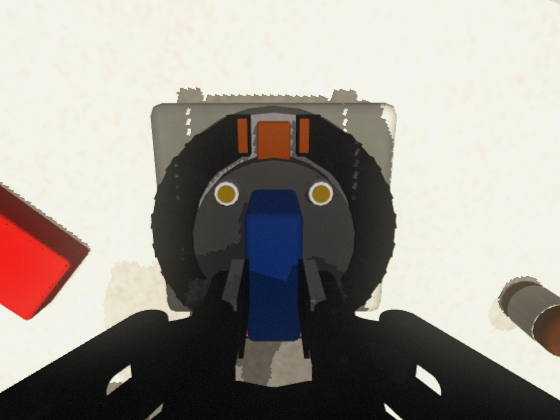

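View pics/sq.png

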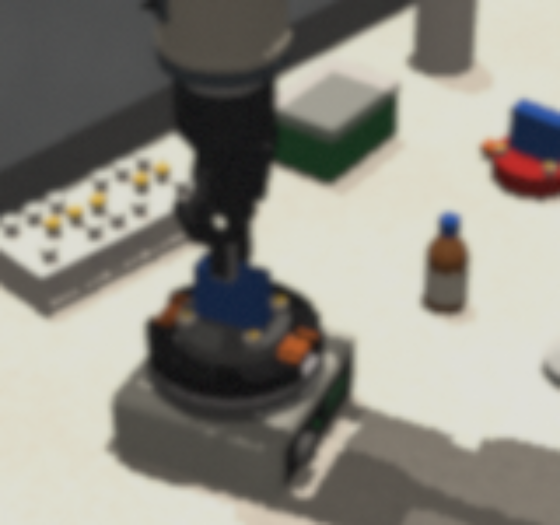

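The head is home: the ear sits centred between the gap marks at (274,140), with floor contact near z=125. Release, retreat and verify.

```bash
python3 - <<'E'
from h import *
bot.open_gripper();bot.hold(0.2)
s=bot.sense();print(s["clock"],s["gripper_width"],s["ft_force"])
bot.movel([577.4,250.5,240],speed=150);bot.hold(0.2)
s=bot.sense();print(s["clock"],s["ee_pos"],s["ft_force"])
P=bot.camera_params("wrist");im=bot.get_image("wrist");cv2.imwrite("pics/wz.png",im)
T=bot.get_image("top");cv2.imwrite("pics/tz.png",T);S=bot.get_image("side");cv2.imwrite("pics/sz.png",S)
m=cv2.inRange(cv2.cvtColor(im,cv2.COLOR_BGR2HSV),(17,90,60),(32,255,255));m[:100]=0;m[290:]=0;m[:,:180]=0;m[:,370:]=0
n,l,st,c=cv2.connectedComponentsWithStats(m);c=[c[i] for i in range(1,n) if st[i][4]>25];print(np.array(c))
for z in(124,134):
    q=np.array([ray("wrist",*x,z,P) for x in c]);print(z,q.mean(0),np.linalg.norm(q[0]-q[1]),np.linalg.norm(q[0]-q[2]))
E
```

```text
17.35 85.3410886440005 [0.7058155  0.31600058 0.56679158]
18.475 [577.01337259 250.38878529 239.09646796] [ 0.39758781 -0.30295644  0.62459397]
[[243.42553191 161.91489362]
 [303.14583333 161.95833333]
 [245.         230.5       ]
 [301.89361702 230.5       ]]
124 [577.5046013  250.47119366 124.        ] 48.1106973885378 58.19427938819019
134 [579.73642424 251.218763   134.        ] 46.479387171136544 56.221060796208675
```

View pics/wz.png

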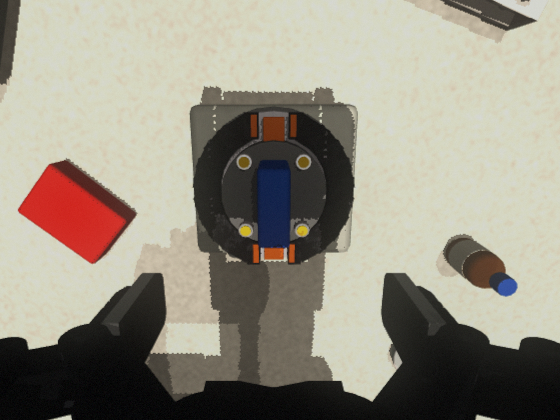

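View pics/sz.png

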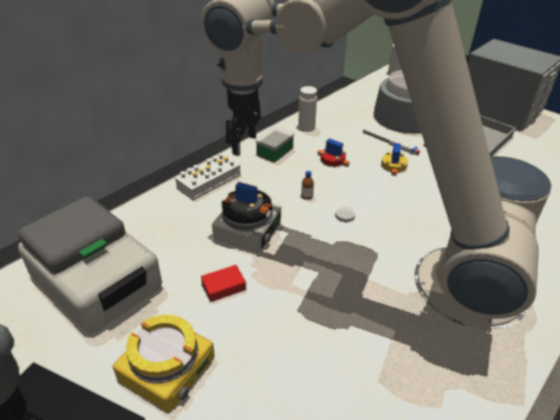

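Both ears sit in the gaps, at (274,127) and (274,254). The cap spacing (48.1 and 58.2 mm) matches a cap height of 124 mm, so the underside is at 88 mm, fully home. The bottle and dish haven't moved in the side view, so I'm handing in.

```bash
python3 - <<'E'
from cell import bot
print(bot.job_done(),bot.sense()["clock"])
E
```

```text
the job is handed in; nothing more can be done
the job is handed in; nothing more can be done
```

The grey tube head is fitted on the black-collared mixer, fully home and released, with the job handed in after about 18.5 s of the 48 s allowed.

- **What I did:** I gripped the head by its blue handle and carried it upright. I set its ears on the collar top 45° out of line with the gaps, with about 6 N on the drive. I then turned it 45° under that light pressure. The load came off about 2–5° before the gaps, and I followed the head down about 9 mm to the floor, pressing with about 7 N including its weight.
- **Last checks:**
  - The wrist picture shows both ears centred between the orange gap marks.
  - The tube-cap spacing puts the head's underside at 88 mm, the floor height, and its centre within about 0.2 mm of the drive axis.
  - The gripper is open, about 115 mm above where it let go, and touching nothing.
  - The amber bottle and the dish look unmoved in the side picture; I judged this by eye and did not measure it.
- **Disagreements:** No check failed. The first rough head position from the top camera was about 4 mm off the wrist-camera one; I used the wrist-camera value.

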